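# Empty the cassette printer's catch tray into the tote

### The arm

A 6-joint arm with a two-finger parallel gripper is mounted at the origin on a cart in front of the work surface, level with it; the furniture and walls round the work are solid. World frame = base frame: x ahead of the robot, y to its left, z up, the work surface at z = 0. Lengths are in mm, angles in rad, forces in N, time in s.
With the tool pointing down it reaches from about 400 to 825 mm from the base axis. Payload 7 kg.
Tool frame: the origin (TCP) lies on the mounting face of the last link; the fingertips stand env.nose_length ahead of it and the grasp point (between the pads) lies 155 mm ahead of it (env.nose_length is the distance from the TCP to the fingertips, in mm); z points along the fingers, y is the line along which they close (so a half turn about z gives the same grasp; the last joint's range is limited). The gripper opens to 85 mm and grips with 20 to 120 N. Pads are 22 mm wide; open, the fingers measure 114 mm over their backs; the gripper's body (76 mm by 85 mm) begins 54 mm behind the grasp point. The pads swing forward as they close: fully open they stand 13 mm farther back than shut.
Start: joints at [-0.889, 0.359, 0.012, 0, -1.224, -0.288], TCP at [258.97, -623.322, 404.702] pointing down, gripper open.
Joint ranges: [-3.07, 3.07], [-1.43, 2.12], [-1.02, 1.25], [-3.03, 1.67], [-3.05, -0], [-3.03, 3.03]. Speed limits (rad/s): [2.39, 2.39, 3.01, 3.14, 3.14, 3.14].

### API

Orientations are given as [roll, pitch, yaw] about the fixed x, y, z axes, in that order (R = Rz(yaw) Ry(pitch) Rx(roll)).
In Python, from workcell import env gives the robot as it stands. Calls block until the motion is done:
- env.movep(position, orientation): joint-space move of the TCP to a pose.
- env.move_straight(position, orientation=None, feed=150, guard=None): straight line of the TCP; orientation=None keeps the orientation; feed is the mean speed in mm/s. With guard (N) it stops when the force on the tool has changed by that much, and returns True; else False.
- env.move_joints(angles): joint-space move.
- env.ungrasp() and env.clamp(squeeze=None): open the fingers fully, or close them until they stop; squeeze is the grip in N (None keeps the last).
- env.sleep(seconds).
- env.solve_ik(position, orientation): joint angles nearest the present ones, or None.
- env.get_image(name): name is "scene" or "top" or "wrist"; returns a dict with "img" (480x640x3 uint8, red, green, blue), "z_map" (480x640 float32, mm along the optical axis (not along the pixel's ray), 0 where there is no reading), "K" (3x3 intrinsics, pixels), "origin" and "orientation" of the camera in the world. Camera axes: x right, y up, looking along -z (the intrinsics and any distortion apply to the point x, -y, -z); pixel columns grow to the right and rows downward; lengths in mm; the calibration is good to about 2 mm. The wrist camera is an equidistant fisheye: a pixel r from the principal point sees the ray r / f radians off the axis. A picture is of the moment at which its call begins.
A pose or a line that the arm cannot do raises env.IKError and nothing moves.
- env.close_job(): hands the job in; it is judged then, once.
Readings, each from a call of its own:
- env.current_clock(): time.
- env.current_joint_pos(): joint angles.
- env.current_dq(): joint speeds.
- env.current_tau(): joint torques, N m.
- env.current_tcp_pos(): TCP position.
- env.current_orientation(): TCP orientation.
- env.current_wrist_force(): force on the tool from outside, world axes, zero at the start.
- env.current_torque(): the same for the moment, N m.
- env.current_finger_gap(): opening from 0.0 (shut) to 1.0 (fully open).
- env.current_grasp_force(): force on a finger pad.
Only numpy, scipy, OpenCV 4.12 (cv2) and the standard library are available. Lean on these libraries where they do the work, as an engineer would, in place of code of your own. Each camera call takes 0.05 s, during which the arm holds its last target. There are 200 camera calls.

### The job

Slide back the clear cover of the catch tray in the front of the cassette printer, take the two finished cassettes out of the tray and lay them (do not drop them) in the open grey tote with the one already there: all three flat on the tote's floor, labels up, none lying on another. Then slide the cover fully shut again. Leave the tote and the small things on the bench standing where they are.

Things in the scene. Friction and masses are not known exactly. Their poses are not given: they have to be found in the camera images.
- printer: white benchtop cassette printer, 320 deep (x) x 200 wide (y), fixed. Origin: on the bench under the middle of its front edge; its front faces its own -x. Its front 210 mm is a low deck 60 mm high holding the catch tray, an open pit at x 14 to 104, y -80 to 80 mm, floor 20 mm above the bench. Behind stands the tower, 193 mm high (285 mm with its magazine).
- tray_cover (a joint): slide of the clear cover over the catch tray, in m: 0 = shut, 0.09 = fully open, backwards along the printer's +x; about 2 N of friction, stays where left. Its top is 69 mm above the bench. Fully open, its front edge is at x 93 mm of the printer, so that the tray is clear from x 14 to 93 mm.
- cover_grip (a point): middle of the grey finger grip on the cover's front edge: a block 22 mm wide (printer's y) and 18 mm long (x), from 69 to 86 mm above the bench; this point is 77 mm above the bench and moves with the cover; axes are the printer's. Pinch it from above across its 22 mm.
- tray_floor (a point): centre of the catch tray's floor, 20 mm above the bench; axes are the printer's
- cassette_a: white plastic tissue cassette, a flat box 40 long x 28 wide x 7 mm high, 10 to 18 g, slotted top, with a sloping label at one short end. Origin: centre of its underside; x runs along the 40 mm length (the label is at -x), y across the 28 mm width, z up when the slotted top and the label look up. Grasp it across the 28 mm. It starts in the catch tray, on one side of its middle.
- cassette_b: white plastic tissue cassette, a flat box 40 long x 28 wide x 7 mm high, 10 to 18 g, slotted top, with a sloping label at one short end. Origin: centre of its underside; x runs along the 40 mm length (the label is at -x), y across the 28 mm width, z up when the slotted top and the label look up. Grasp it across the 28 mm. It starts in the catch tray, on the other side of its middle.
- cassette_old: white plastic tissue cassette, a flat box 40 long x 28 wide x 7 mm high, 10 to 18 g, slotted top, with a sloping label at one short end. Origin: centre of its underside; x runs along the 40 mm length (the label is at -x), y across the 28 mm width, z up when the slotted top and the label look up. Grasp it across the 28 mm. This one already lies in the tote, near the tote's +y end.
- tote: open grey plastic tote, loose, 0.6 kg, 124 (x) x 200 (y) x 52 mm high, walls 4 mm with a rim lip 5 mm wider outside and hand lips 14 mm beyond both y ends. Inside: 116 (x) x 192 (y), floor 4 mm thick, 48 mm deep. Origin: centre of its underside.
- microscope_4: white microscope, fixed, left of the printer; a like one stands right of the printer. Origin: under its base, x away from the robot. Its base begins 78 mm ahead of the origin (at -x); its black eyepieces overhang to 162 mm ahead of it, 325 to 370 mm above the bench, 62 mm to either side: keep the wrist clear of them.
- tote_floor (a point): centre of the tote's inner floor, 4 mm above the tote's underside; axes are the tote's
- petri: petri dish, 65 mm across, 14 mm high, loose bystander; origin at the centre of its underside
- cap_a: black dust cap, 28 mm across, 11 mm high, loose bystander; origin at the centre of its underside
- cap_b: second black dust cap, 28 mm across, 11 mm high, loose bystander; origin at the centre of its underside
- oil_bottle: small brown bottle, 29 mm across, 63 mm high, loose bystander; origin at the centre of its underside

How it is judged (in metres and radians):
On the way:
1. the tray's cover has been slid back by at least 70 mm (value of joint tray_cover above 0.07 m), for 0.1 s.
At the end, for the whole second after the job is handed in: The cover is shut (within 6 mm); cassette_a, cassette_b and cassette_old all rest inside the tote with their origins within 4 mm of its floor's height, top and label up (tilt under 0.12 rad), at rest (value of joint tray_cover below 0.006 m and x of cassette_a in the frame of tote_floor between -0.058 and 0.058 m and y of cassette_a in the frame of tote_floor between -0.096 and 0.096 m and z of cassette_a in the frame of tote_floor between -0.003 and 0.004 m and angle between each of cassette_a, cassette_b, cassette_old's own z axis and vertical below 0.12 rad and linear speed of each of cassette_a, cassette_b, cassette_old below 0.02 m/s and x of cassette_b in the frame of tote_floor between -0.058 and 0.058 m and y of cassette_b in the frame of tote_floor between -0.096 and 0.096 m and z of cassette_b in the frame of tote_floor between -0.003 and 0.004 m and x of cassette_old in the frame of tote_floor between -0.058 and 0.058 m and y of cassette_old in the frame of tote_floor between -0.096 and 0.096 m and z of cassette_old in the frame of tote_floor between -0.003 and 0.004 m); the robot touches nothing.
It fails at once if a cassette is dropped: it falls free of the fingers faster than 0.9 m/s (a fall of about 40 mm) ((contact force between cassette_a and the fingers below 0.02 N and linear speed of cassette_a above 0.9 m/s) or (contact force between cassette_b and the fingers below 0.02 N and linear speed of cassette_b above 0.9 m/s) or (contact force between cassette_old and the fingers below 0.02 N and linear speed of cassette_old above 0.9 m/s)).
It fails at once if the tote is shifted by more than 40 mm or tipped (distance of tote from where it was at the start of the episode above 0.04 m or angle between tote's own z axis and vertical above 0.2 rad).
It fails at once if a bystander is knocked over or moved by more than 30 mm (distance of any of petri, cap_a, cap_b, oil_bottle from where it was at the start of the episode above 0.03 m or angle between any of petri, cap_a, cap_b, oil_bottle's own z axis and vertical above 0.5 rad).
It also fails if it takes over 54 s, if anything falls off the work surface, if the arm or the gripper's body presses on something with over 40 N, if the wrist force passes 120 N, or if a joint passes its speed limit or range.

## Working session

There is one attempt and no reset: what is moved stays moved. The work goes in short steps, each a Python script; the robot and the scene stay as the last script left them, time stands still between calls to the robot, and variables do not carry over. Pictures are saved under pics/ and viewed, at most 10 in all, crops included, and the job is handed in when it is done.

```bash
ls; mkdir -p pics
python3 - <<'E'
from workcell import env
import cv2,pickle,numpy as np
d={}
for n in("scene","top"):
    im=env.get_image(n); d[n]=im
    cv2.imwrite(f"pics/{n}0.png",im["img"][:,:,::-1]); print(n,im["K"].tolist(),im["origin"],im["orientation"], {k:v for k,v in im.items() if k not in("img","z_map","K","origin","orientation")})
pickle.dump(d,open("d0.pkl","wb"))
print(env.nose_length,env.current_clock(),env.current_orientation())
E
```

```text
pics
scene [[564.9263840479094, 0.0, 320.6725201325397], [0.0, 564.9263840479094, 232.38958340646616], [0.0, 0.0, 1.0]] [-444.0820836  -914.46260486  806.31076333] [ 1.06235611  0.01185327 -0.87613022] {}
top [[538.9651123946444, 0.0, 317.0814637306946], [0.0, 538.9651123946444, 253.0046249235196], [0.0, 0.0, 1.0]] [ 262.91236467  -88.14837111 1594.25871685] [ 1.78359338e-01  8.17571128e-04 -1.57563075e+00] {}
173.4 0.1 [ 3.14009286e+00 -1.56597435e-04 -2.74791443e+00]
```

View pics/top0.png

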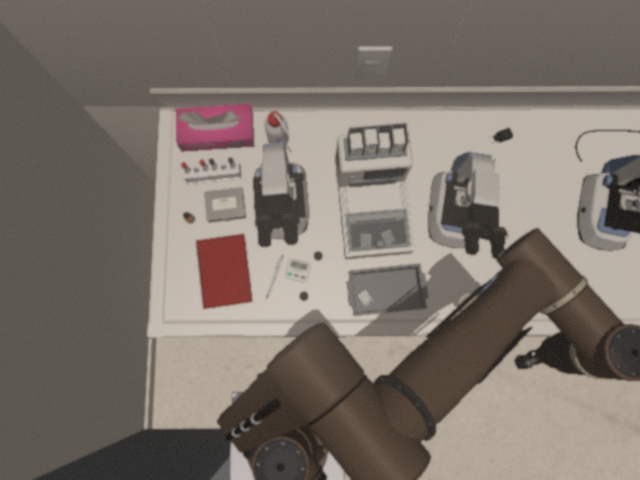

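View pics/scene0.png

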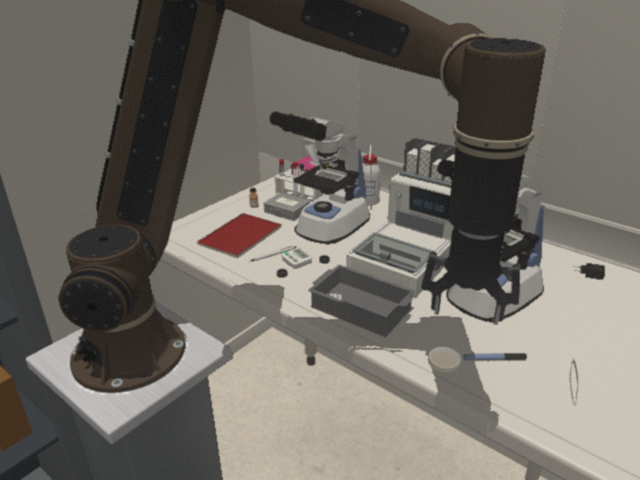

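The top view shows the pit at about cols 345-410, rows 210-250, with the cassettes at about (366,240) and (388,236). The tote is at about (387,288) with the old cassette at (364,297), and the caps are at (318,255) and (304,296). The scene view confirms this layout, with the arm well to the right.

```bash
cat > h.py <<'E'
import numpy as np, cv2
from scipy.spatial.transform import Rotation as Ro
def ray(im,uv,fish=False):
    K=im["K"]; p=np.atleast_2d(uv).astype(float)
    a=(p[:,0]-K[0,2])/K[0,0]; b=(p[:,1]-K[1,2])/K[1,1]
    if fish:
        r=np.hypot(a,b)+1e-12; v=np.c_[a/r*np.sin(r),-b/r*np.sin(r),-np.cos(r)]
    else: v=np.c_[a,-b,-np.ones_like(a)]
    return v@Ro.from_euler('xyz',im["orientation"]).as_matrix().T
def onplane(im,uv,z,fish=False):
    v=ray(im,uv,fish); o=np.asarray(im["origin"]); return o+v*((z-o[2])/v[:,2])[:,None]
def project(im,P,fish=False):
    K=im["K"]; q=(np.atleast_2d(P)-im["origin"])@Ro.from_euler('xyz',im["orientation"]).as_matrix()
    x,y,z=q[:,0],-q[:,1],-q[:,2]
    if fish:
        r=np.hypot(x,y)+1e-12; t=np.arctan2(r,z); x,y,z=x/r*t,y/r*t,1
    return np.c_[K[0,0]*x/z+K[0,2],K[1,1]*y/z+K[1,2]]
E
python3 - <<'E'
from h import *
from workcell import env
import pickle
d=pickle.load(open("d0.pkl","rb"))["top"]
for n,uv,z in[("pit fl",(344,254),60),("front r",(412,250),60),("cass1",(366,240),27),("cass2",(388,236),27),("tote TL",(349,272),52),("TR",(420,265),52),("BL",(354,314),52),("BR",(426,307),52),("old",(364,297),11),("cap",(318,255),11),("cap2",(304,296),11),("micL eyep",(264,240),345),("micR eyep",(472,248),345),("tower",(412,180),193)]:
    print(n,onplane(d,uv,z)[0].round(0)[:2], d["z_map"][uv[1],uv[0]])
w=env.get_image("wrist"); print(w["K"].tolist(),w["origin"],w["orientation"],env.current_tcp_pos())
for p,y in[((560,-130,400),0),((470,-130,350),0),((560,-130,400),np.pi)]:
    print(env.solve_ik(p,[np.pi,0,y]),)
E
```

```text
pit fl [ 536. -166.] 1621.4604
front r [ 547. -363.] 1559.5605
cass1 [ 584. -234.] 1559.8243
cass2 [ 596. -299.] 1559.96
tote TL [ 485. -180.] 1560.3052
TR [ 504. -386.] 1563.8158
BL [ 364. -193.] 1534.3048
BR [ 383. -398.] 1539.9803
old [ 416. -226.] 1585.8739
cap [542. -91.] 1627.7588
cap2 [420. -49.] 1597.3796
micL eyep [520.  37.] 1223.7388
micR eyep [ 498. -454.] 1219.8726
tower [ 715. -346.] 1663.3534
[[371.64829954431775, 0.0, 316.6873539844912], [0.0, 371.64829954431775, 232.53108453404712], [0.0, 0.0, 1.0]] [ 193.66875755 -649.21036187  372.16077704] [-2.81858784e-01 -1.36126226e-03  1.96520540e+00] [ 258.94097982 -623.20911282  403.97177474]
[ 1.12047148e-01  1.98271513e-01 -2.20963251e-01  4.44089210e-16
 -1.15156156e+00  1.45874918e+00]
[ 1.34387401e-01  9.41398462e-02 -4.69883350e-01  4.44089210e-16
 -1.00677313e+00  1.43640893e+00]
[ 1.12047148e-01  1.98271513e-01 -2.20963251e-01 -4.44089210e-16
 -1.15156156e+00 -1.68284348e+00]
```

Run:
```python
from h import *
import pickle
D=pickle.load(open("d0.pkl","rb"));d=D["top"]
print(project(d,[(0,0,0),(0,0,300),(259,-623,400),(259,-623,600)]).round())
def pt(im,uv):
    return (np.asarray(im["origin"])+ray(im,uv)[0]*im["z_map"][uv[1],uv[0]]).round()
for uv in[(281,465),(320,350),(300,380),(340,430),(370,430),(400,405),(440,360),(480,320),(520,280),(545,262),(575,300),(600,325),(632,350)]: print(uv,pt(d,uv))
s=D["scene"]
print('scene')
for uv in[(90,290),(170,100),(250,10),(350,20),(430,50),(470,60),(500,45),(500,100),(495,180),(480,270)]: print(uv,pt(s,uv))
```

```text
[[287. 445.]
 [279. 468.]
 [563. 351.]
 [612. 351.]]
(281, 465) [  1.  -2. 277.]
(320, 350) [263. -92. 815.]
(300, 380) [222. -63. 819.]
(340, 430) [ 154. -119.  813.]
(370, 430) [ 154. -160.  820.]
(400, 405) [ 185. -207.  790.]
(440, 360) [ 247. -275.  755.]
(480, 320) [ 309. -350.  722.]
(520, 280) [ 380. -437.  672.]
(545, 262) [ 415. -492.  651.]
(575, 300) [ 347. -540.  648.]
(600, 325) [ 304. -580.  649.]
(632, 350) [ 261. -619.  670.]
scene
(90, 290) [-77. -68. 235.]
(170, 100) [150. -63. 523.]
(250, 10) [ 165. -271.  689.]
(350, 20) [ 249. -390.  676.]
(430, 50) [ 331. -480.  631.]
(470, 60) [ 218. -600.  651.]
(500, 45) [ 241. -625.  668.]
(500, 100) [ 215. -646.  610.]
(495, 180) [ 223. -652.  503.]
(480, 270) [ 254. -637.  341.]
```

Run:
```python
from h import *
from workcell import env
import pickle
D=pickle.load(open("d0.pkl","rb"));d=D["top"]
# cloud of microscopes
v,u=np.mgrid[0:480,0:640]; Z=d["z_map"]
def cloud(im,us,vs):
    R=ray(im,np.c_[us,vs]); return np.asarray(im["origin"])+R*im["z_map"][vs,us][:,None]
for n,(a,b) in dict(L=(240,315),R=(425,510)).items():
    uu,vv=np.meshgrid(np.arange(a,b),np.arange(140,260)); P=cloud(d,uu.ravel(),vv.ravel())
    P=P[(P[:,2]>150)&(P[:,2]<450)]
    for lo in range(460,760,30):
        q=P[(P[:,0]>=lo)&(P[:,0]<lo+30)]
        if len(q): 
            h=q[q[:,2]>250]
            print(n,lo,len(q),'z',q[:,2].min().round(),q[:,2].max().round(),'y>250:',(h[:,1].min().round(),h[:,1].max().round()) if len(h) else None)
env.movep([470,-280,420],[np.pi,0,np.pi])
w=env.get_image("wrist"); s=env.get_image("scene"); pickle.dump((w,s),open("d1.pkl","wb"))
cv2.imwrite("pics/w1.png",w["img"][:,:,::-1]);cv2.imwrite("pics/s1.png",s["img"][:,:,::-1])
print(env.current_clock(),w["origin"],w["orientation"],env.current_joint_pos())
```

```text
L 490 267 z 365.0 400.0 y>250: (np.float64(-45.0), np.float64(48.0))
L 520 365 z 342.0 397.0 y>250: (np.float64(-44.0), np.float64(52.0))
L 550 518 z 343.0 381.0 y>250: (np.float64(-48.0), np.float64(58.0))
L 580 321 z 337.0 367.0 y>250: (np.float64(-37.0), np.float64(44.0))
L 610 445 z 154.0 354.0 y>250: (np.float64(-26.0), np.float64(47.0))
L 640 502 z 154.0 348.0 y>250: (np.float64(-18.0), np.float64(45.0))
L 670 525 z 152.0 339.0 y>250: (np.float64(-18.0), np.float64(47.0))
L 700 500 z 158.0 329.0 y>250: (np.float64(-16.0), np.float64(51.0))
L 730 214 z 160.0 282.0 y>250: (np.float64(-6.0), np.float64(50.0))
R 460 203 z 364.0 398.0 y>250: (np.float64(-516.0), np.float64(-427.0))
R 490 378 z 340.0 395.0 y>250: (np.float64(-532.0), np.float64(-427.0))
R 520 532 z 340.0 383.0 y>250: (np.float64(-536.0), np.float64(-430.0))
R 550 346 z 323.0 374.0 y>250: (np.float64(-523.0), np.float64(-434.0))
R 580 517 z 160.0 355.0 y>250: (np.float64(-526.0), np.float64(-454.0))
R 610 619 z 160.0 349.0 y>250: (np.float64(-531.0), np.float64(-464.0))
R 640 631 z 158.0 344.0 y>250: (np.float64(-537.0), np.float64(-469.0))
R 670 502 z 159.0 330.0 y>250: (np.float64(-540.0), np.float64(-473.0))
R 700 336 z 151.0 308.0 y>250: (np.float64(-547.0), np.float64(-482.0))
R 730 269 z 150.0 277.0 y>250: (np.float64(-551.0), np.float64(-489.0))
1.7417 [ 399.24021997 -279.42292362  388.27333823] [-2.81974478e-01  2.58394303e-04  1.57136513e+00] [-1.80581548e-01  1.38875536e-01 -2.47928222e-01  4.86452289e-05
 -1.18432662e+00 -1.39120155e+00]
```

View pics/w1.png

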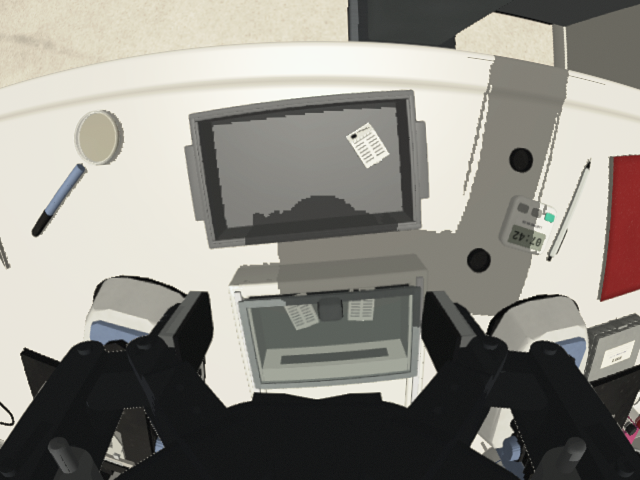

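The wrist view shows the shut cover with its dark grip at (331,308) and cassettes under it at (300,315) (rotated) and (362,308). The tote is at cols 190-425, rows 92-247, with the old cassette at (368,145). The petri dish is at (99,136) and the caps at (521,160) and (479,260).

Run:
```python
from h import *
import pickle
w,s=pickle.load(open("d1.pkl","rb"))
def P(uv,z): return onplane(w,uv,z,True)[:,:2].round(1).tolist()
print("printer deck front corners?",P([(230,287),(427,283)],60))
print("cover/pit outline 69",P([(246,296),(412,294),(256,388),(414,374)],69))
print("grip",P((331,302),86),P((331,308),86))
print("tote inner top corners",P([(190,113),(413,91),(209,248),(416,229)],52), "floor",P([(215,128),(408,100),(219,233),(412,219)],4))
print("caps",P([(521,160),(479,260),(99,136)],11))
g=cv2.cvtColor(w["img"],cv2.COLOR_RGB2GRAY)
def cass(box,thr,z):
    x0,y0,x1,y1=box; m=(g[y0:y1,x0:x1]>thr).astype(np.uint8); m=cv2.morphologyEx(m,cv2.MORPH_CLOSE,np.ones((3,3)))
    c=max(cv2.findContours(m,0,2)[0],key=cv2.contourArea).reshape(-1,2)+[x0,y0]
    q=onplane(w,c,z,True)[:,:2].astype(np.float32); return cv2.minAreaRect(q)
print("old",cass((340,115,395,172),170,11))
print("B",cass((284,302,319,335),120,27)); print("A",cass((346,296,380,325),120,27))
c=w["img"][260:400,220:440]; cv2.imwrite("pics/c1.png",cv2.resize(c[:,:,::-1],None,fx=3.6,fy=3.6,interpolation=cv2.INTER_CUBIC))
```

```text
printer deck front corners? [[550.3, -365.0], [546.5, -169.8]]
cover/pit outline 69 [[555.4, -347.5], [553.8, -186.8], [670.4, -346.3], [652.8, -172.9]]
grip [[552.4, -266.4]] [[558.6, -266.3]]
tote inner top corners [[381.7, -396.7], [363.0, -192.2], [512.5, -385.2], [493.1, -183.9]] floor [[396.8, -385.8], [367.7, -185.0], [511.2, -387.2], [495.1, -175.6]]
caps [[423.5, -49.9], [541.5, -91.4], [395.0, -525.8]]
old ((416.33795166015625, -227.72390747070312), (40.52007293701172, 28.493453979492188), 34.343021392822266)
B ((595.3067016601562, -296.6456604003906), (38.72178268432617, 30.113977432250977), 25.132843017578125)
A ((592.1395263671875, -231.2698516845703), (28.617420196533203, 26.394826889038086), 88.95207977294922)
```

View pics/c1.png

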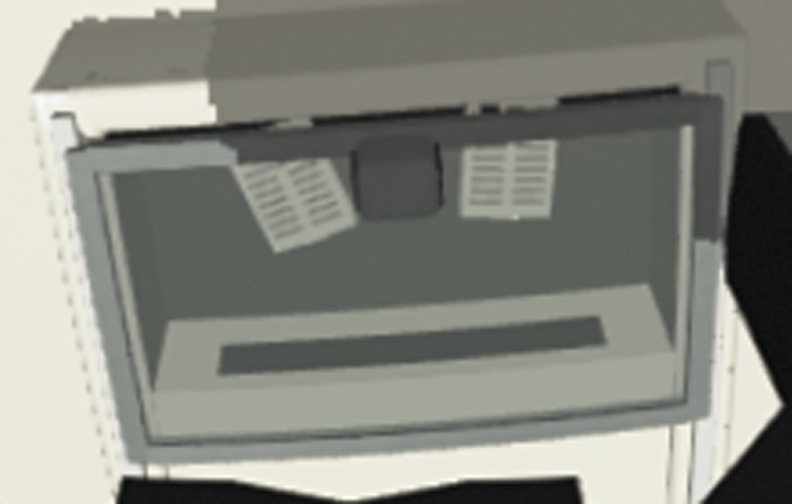

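Run:
```python
from h import *
import pickle
D=pickle.load(open("d0.pkl","rb"));w,s1=pickle.load(open("d1.pkl","rb"))
def cloud(d):
    vv,uu=np.mgrid[0:480,0:640]; vv=vv.ravel();uu=uu.ravel()
    z=d["z_map"][vv,uu]; return (np.asarray(d["origin"])+ray(d,np.c_[uu,vv])*z[:,None])[z>0]
def prof(P,q0,tz,r):
    e=np.array([np.cos(q0),np.sin(q0)]);n=np.array([-e[1],e[0]])
    s=P[:,:2]@e-r;l=P[:,:2]@n;h=P[:,2]-tz
    for lo in range(-140,100,20):
        k=(s>=lo)&(s<lo+20)&(h>60)&(abs(l)<330)
        if k.any():
            ll=l[k];hh=h[k]; f=ll>-110
            print(lo,'forearm l',np.percentile(ll[f],[1,99]).round() if f.any() else None,'h',np.percentile(hh[f],[1,50,99]).round() if f.any() else None,'all lmin',ll.min().round())
for d in (D["top"],D["scene"]):
    prof(cloud(d),-.889,404.7,647);print()
prof(cloud(s1),-.1806,420,512)
def P(uv,z): return onplane(w,uv,z,True)[:,:2].round(1).tolist()
print(P([(239.4,301),(420,286.4),(254.7,388.3),(415.8,375.3)],69),P((330,301.7),86))
```

```text
-140 forearm l [-54.  51.] h [229. 293. 302.] all lmin -56.0
-120 forearm l [-54.  51.] h [232. 284. 294.] all lmin -56.0
-100 forearm l [-42.  42.] h [225. 276. 284.] all lmin -46.0
-80 forearm l [-44.  44.] h [216. 266. 276.] all lmin -47.0
-60 forearm l [-108.   64.] h [188. 232. 265.] all lmin -226.0
-40 forearm l [-108.   67.] h [199. 239. 256.] all lmin -234.0
-20 forearm l [-108.   68.] h [202. 245. 251.] all lmin -223.0
0 forearm l [-108.   68.] h [206. 245. 250.] all lmin -205.0
20 forearm l [-108.   66.] h [213. 237. 244.] all lmin -182.0
40 forearm l [-61.  64.] h [214. 223. 227.] all lmin -125.0

-140 forearm l [-56. -24.] h [201. 253. 294.] all lmin -59.0
-120 forearm l [-57.  -7.] h [195. 250. 292.] all lmin -58.0
-100 forearm l [-46.  -4.] h [190. 240. 283.] all lmin -48.0
-80 forearm l [-49.  -7.] h [185. 233. 273.] all lmin -52.0
-60 forearm l [-108.   -7.] h [177. 219. 264.] all lmin -225.0
-40 forearm l [-107.   -0.] h [160. 237. 255.] all lmin -240.0
-20 forearm l [-70.  62.] h [242. 247. 252.] all lmin -245.0
0 forearm l [-66.  62.] h [245. 248. 251.] all lmin -245.0
20 forearm l [-12.  60.] h [242. 243. 244.] all lmin -242.0
40 forearm l None h None all lmin -223.0

-140 forearm l [-57. -15.] h [203. 228. 253.] all lmin -58.0
-120 forearm l [-56.   6.] h [197. 220. 252.] all lmin -57.0
-100 forearm l [-48.  -8.] h [190. 220. 249.] all lmin -50.0
-80 forearm l [-51. -14.] h [184. 216. 247.] all lmin -52.0
-60 forearm l [-109.   12.] h [175. 204. 244.] all lmin -228.0
-40 forearm l [-108.   62.] h [158. 179. 244.] all lmin -244.0
-20 forearm l [-109.   59.] h [151. 243. 247.] all lmin -245.0
0 forearm l [-106.  -63.] h [153. 199. 245.] all lmin -244.0
20 forearm l None h None all lmin -240.0
[[561.0, -354.5], [545.9, -179.5], [670.9, -347.8], [654.8, -170.6]] [[552.1, -267.3]]
```

View pics/s1.png

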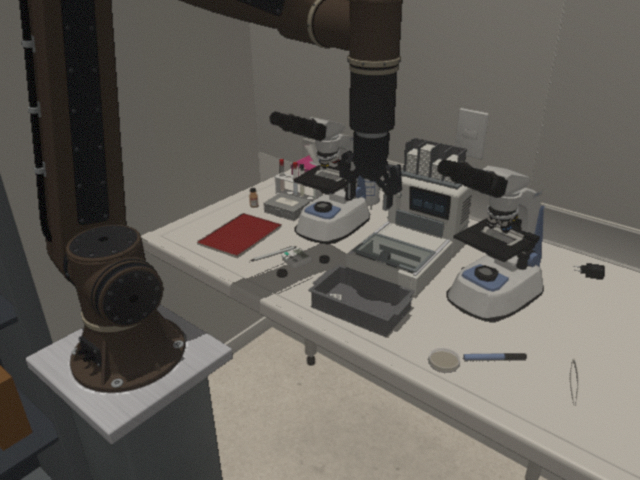

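The scene view shows both microscopes' black eyepieces flanking the printer at about (300,125) and (475,178). The wrist's side link would pass near them, so I'll tilt the tool. I'll open the cover with a sideways tilt, pinching the grip along x.

```bash
cat >> h.py <<'E'
from workcell import env
NOSE=173.4; PO=np.array([550.5,-267.]); PY=.09
def pw(x,y,z): # printer frame -> world
    c,s=np.cos(PY),np.sin(PY); return np.array([PO[0]+c*x-s*y,PO[1]+s*x+c*y,z])
def tool(tip,yaw,side=0,back=0,az=PY):
    """tip pose -> TCP pose; side: top leans to -y', back: top leans to -x', in frame turned by az"""
    A=Ro.from_euler('z',az)
    T=A*Ro.from_euler('x',side)*Ro.from_euler('y',-back)*A.inv()
    R=T*Ro.from_euler('z',yaw)*Ro.from_euler('x',np.pi)
    return np.asarray(tip)-NOSE*R.as_matrix()[:,2], R.as_euler('xyz')
def snap(name,k):
    w=env.get_image(name); import pickle; pickle.dump(w,open(f"{k}.pkl","wb")); cv2.imwrite(f"pics/{k}.png",w["img"][:,:,::-1]); return w
E
python3 - <<'E'
from h import *
Y=-np.pi/2+PY
g=lambda x,z,s=.22:tool(pw(x,0,z),Y,side=s)
for x,z in((12,160),(12,75),(101,75)): 
    q=env.solve_ik(*g(x,z)); print(q if q is None else q.round(2))
env.movep(*g(12,160)); print(env.move_straight(*g(12,76),feed=120,guard=12), env.current_tcp_pos())
env.clamp(30); print(env.current_finger_gap()*85,env.current_grasp_force(),env.current_wrist_force())
env.move_straight(*g(101.5,76),feed=90); print(env.current_wrist_force())
env.ungrasp(); env.move_straight(*g(101,150),feed=200)
env.movep(*tool(pw(-30,0,250),Y,side=.22))
w=snap("wrist","w2"); print(env.current_clock(),w["origin"])
E
```

```text
[-0.26  0.4  -0.02 -0.22 -1.23  0.43]
[-0.26  0.48 -0.1  -0.23 -1.08  0.47]
[-0.22  0.58  0.08 -0.23 -1.15  0.41]
False [ 566.21141022 -303.76454108  245.9686015 ]
16.6761204543908 33.33556294441223 [ 0.97255643 -0.01049715  3.54237833]
[-21.83144027  -3.67084378  16.45432014]
7.8917 [ 529.19381443 -368.3216316   372.52405318]
```

View pics/w2.png

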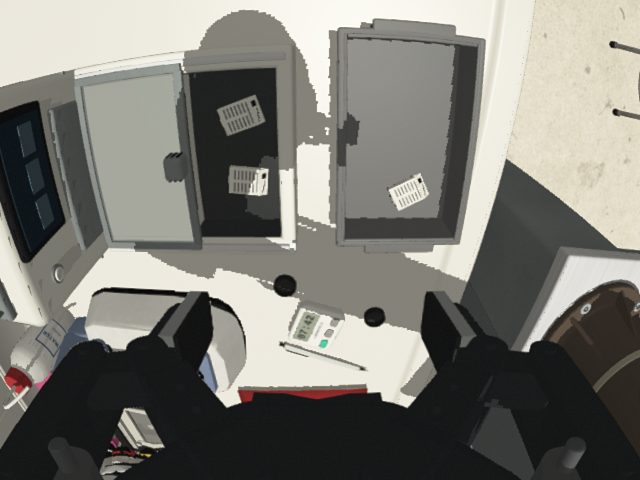

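The cover is fully open. B is at about (241,115), A at about (249,180), and the pit spans cols 190-282, rows 70-238. The tote is on the right with the old cassette at (408,191). Next I'll measure them.

```bash
cat >> h.py <<'E'
def toP(w): # world xy->printer xy
    d=np.atleast_2d(w)[:,:2]-PO; c,s=np.cos(PY),np.sin(PY); return np.c_[c*d[:,0]+s*d[:,1],-s*d[:,0]+c*d[:,1]]
def cass(w,box,thr,z):
    g=cv2.cvtColor(w["img"],cv2.COLOR_RGB2GRAY); x0,y0,x1,y1=box
    m=(g[y0:y1,x0:x1]>thr).astype(np.uint8); m=cv2.morphologyEx(m,cv2.MORPH_CLOSE,np.ones((5,5)))
    c=max(cv2.findContours(m,0,2)[0],key=cv2.contourArea).reshape(-1,2)+[x0,y0]
    q=onplane(w,c,z,True)[:,:2].astype(np.float32); r=cv2.minAreaRect(q); b=cv2.boxPoints(r)
    e=b[1]-b[0] if np.linalg.norm(b[1]-b[0])>np.linalg.norm(b[2]-b[1]) else b[2]-b[1]
    if e[0]<0:e=-e
    return np.array(r[0]),sorted(r[1]),np.arctan2(e[1],e[0])
E
python3 - <<'E'
from h import *
import pickle
w=pickle.load(open("w2.pkl","rb"))
for n,b,z in(("B",(212,90,268,140),27),("A",(222,158,275,204),27),("old",(380,165,435,215),11)):
    c,s,a=cass(w,b,95 if n!="old" else 150,z); print(n,c.round(1),np.round(s,1),a.round(3),toP(c).round(1),(a-PY).round(3))
print("pit inner top corners",toP(onplane(w,[(191,70),(277,67),(282,238),(201,240)],60,True)).round(1))
print("deck edges",toP(onplane(w,[(294,47),(297,247)],60,True)).round(1))
print("grip",toP(onplane(w,[(178,167)],86,True)).round(1),"cover edge",toP(onplane(w,[(183,66),(200,247)],69,True)).round(1))
print("tote rim outer",onplane(w,[(338,28),(485,38),(338,243),(458,243)],52,True).round(1)[:,:2].tolist())
g=cv2.cvtColor(w["img"],cv2.COLOR_RGB2GRAY); print(g[110:120,241].tolist(),g[180,255:272].tolist())
E
```

```text
B [ 595.1 -298.4] [28.1 40.6] 0.406 [[ 41.6 -35.2]] 0.316
A [ 586.1 -232.1] [30.8 40.8] 0.004 [[38.6 31.5]] -0.086
old [ 417.8 -228.6] [31.  40.5] 0.614 [[-128.8   50.2]] 0.524
pit inner top corners [[ 75.7 -83.8]
 [  2.  -81.7]
 [  3.2  78.8]
 [ 85.6  81.3]]
deck edges [[-12.1 -98.2]
 [-11.1  88.9]]
grip [[86.9 -4.8]] cover edge [[ 79.5 -88.4]
 [ 84.6  84.1]]
tote rim outer [[513.1, -385.4], [383.8, -400.0], [490.9, -182.9], [364.0, -193.8]]
[116, 107, 93, 98, 116, 131, 132, 131, 130, 131] [235, 210, 180, 224, 226, 226, 226, 227, 226, 188, 206, 235, 207, 78, 59, 65, 66]
```

```bash
sed -i 's/^NOSE=.*/NOSE=173.4; PO=np.array([539.2,-270.]); PY=.09/' h.py
python3 - <<'E'
from h import *
Y=-np.pi/2+PY
t=lambda x,y,z:tool(pw(x,y,z),Y,side=.22)
env.movep(*t(57,2.5,95)); env.clamp(20)
hit=env.move_straight(*t(57,2.5,24.5),feed=100,guard=6); print(hit,env.current_tcp_pos()-t(57,2.5,24.5)[0],env.current_wrist_force())
if not hit:
    env.move_straight(*t(57,-23,24.5),feed=60); print(env.current_wrist_force())
    env.move_straight(*t(57,-20,24.5),feed=60)
env.move_straight(*t(57,-18,110),feed=200)
env.movep(*t(-18,2,250)); env.ungrasp()
w=snap("wrist","w3"); print(env.current_clock())
for n,b,z in(("B",(205,70,272,140),27),("A",(215,152,275,210),27)):
    c,s,a=cass(w,b,95,z); print(n,c.round(1),np.round(s,1),toP(c).round(1),(a-PY).round(3))
print("pit",toP(onplane(w,[(277,67),(282,238)],60,True)).round(1))
for p in(tool(pw(56,21,140),PY,back=.5),tool(pw(56,21,27),PY,back=.5)): 
    q=env.solve_ik(*p); print(p[0].round(),q if q is None else q.round(2))
E
```

```text
True [-1.10999102  0.14387597  0.60877671] [-2.16939459 -2.00506031  5.86965826]
12.15
B [ 595.1 -298.5] [28.2 40.5] [[ 53.1 -33.4]] 0.324
A [ 585.8 -232. ] [30.4 39.6] [[49.8 33.7]] -0.1
pit [[ 14.6 -79.9]
 [ 15.7  80.7]]
[ 510. -252.  292.] [-0.18  0.19 -0.45 -0.29 -0.46  2.06]
[ 510. -252.  179.] [-0.21  0.37 -0.46 -0.51 -0.3   2.33]
```

View pics/w3.png

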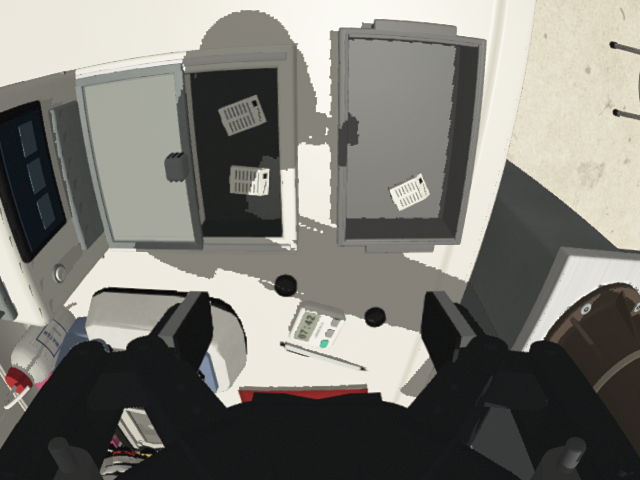

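The cover is open and nothing has moved: the push stopped on the guard just above the pit floor. With a lean, the wrist's side link also turns, so I'll check clearance to the eyepieces numerically.

```bash
cat >> h.py <<'E'
BOX=[((485,-60,322),(620,66,385)),((600,-30,150),(740,50,355)),((452,-545,322),(575,-422,385)),((575,-545,150),(740,-455,355))]
def clear(p,R):
    """least clearance of wrist link, forearm, tool to the microscope boxes (capsules)"""
    q=env.solve_ik(p,R)
    if q is None: return None
    t=Ro.from_euler('xyz',R).as_matrix()[:,2]; a=q[1]-q[2]
    f=np.array([np.cos(a)*np.cos(q[0]),np.cos(a)*np.sin(q[0]),-np.sin(a)])
    n=np.cross(f,t); n/=np.linalg.norm(n); n*=1 if n[1]>0 else -1
    H=p-188*t; E=H+192*n; out=9e9
    for a0,a1,r in((H,H+n*205,60),(E,E-300*f,55),(p+100*t,H,50)):
        P=a0+np.linspace(0,1,40)[:,None]*(a1-a0)
        for lo,hi in BOX: out=min(out,np.linalg.norm(P-np.clip(P,lo,hi),axis=1).min()-r)
    return out
E
python3 - <<'E'
from h import *
Y=-np.pi/2+PY
print("vert ref",clear(*tool(pw(50,21,24),PY)), "push",[clear(*tool(pw(57,y,25),Y,side=.22)) for y in(2,-23)],"cover",[clear(*tool(pw(x,0,76),Y,side=.22)) for x in(12,102)])
for nm,pt in(("A",(54,21)),("B",(54,-22)),("Bc",(54,-34))):
  L=[]
  for th in np.arange(0,.75,.1):
    for az in np.arange(-.5,.55,.1):
      for sd in(0,.1):
        c=clear(*tool(pw(*pt,21.5+11*np.sin(th)),az,back=th,side=sd,az=az))
        if c is not None:L.append((round(c),round(th,2),round(az,2),sd))
  print(nm,sorted(L,key=lambda k:-k[0])[:6],"\n  small lean:",sorted([k for k in L if k[0]>8],key=lambda k:(k[1]+k[3],abs(k[2])))[:6])
E
```

```text
vert ref -59.60000000000002 push [np.float64(25.252969490568944), np.float64(3.2957717551148633)] cover [np.float64(26.391048144987707), np.float64(58.51358065110428)]
A [(110, np.float64(0.7), np.float64(-0.1), 0.1), (102, np.float64(0.7), np.float64(-0.0), 0.1), (99, np.float64(0.7), np.float64(-0.0), 0), (84, np.float64(0.6), np.float64(0.2), 0), (82, np.float64(0.6), np.float64(0.1), 0.1), (77, np.float64(0.7), np.float64(-0.2), 0.1)] 
  small lean: [(25, np.float64(0.3), np.float64(-0.5), 0), (10, np.float64(0.2), np.float64(0.4), 0.1), (16, np.float64(0.2), np.float64(0.5), 0.1), (15, np.float64(0.3), np.float64(0.2), 0.1), (28, np.float64(0.3), np.float64(0.3), 0.1), (10, np.float64(0.4), np.float64(0.3), 0)]
B [(110, np.float64(0.7), np.float64(-0.1), 0), (109, np.float64(0.7), np.float64(-0.2), 0.1), (89, np.float64(0.7), np.float64(-0.0), 0), (83, np.float64(0.7), np.float64(-0.1), 0.1), (81, np.float64(0.6), np.float64(-0.1), 0.1), (78, np.float64(0.7), np.float64(-0.3), 0.1)] 
  small lean: [(18, np.float64(0.0), np.float64(-0.0), 0.1), (17, np.float64(0.0), np.float64(-0.1), 0.1), (19, np.float64(0.0), np.float64(0.1), 0.1), (15, np.float64(0.0), np.float64(-0.2), 0.1), (19, np.float64(0.0), np.float64(0.2), 0.1), (13, np.float64(0.0), np.float64(-0.3), 0.1)]
Bc [(103, np.float64(0.7), np.float64(-0.1), 0), (97, np.float64(0.7), np.float64(-0.2), 0.1), (93, np.float64(0.7), np.float64(-0.3), 0.1), (77, np.float64(0.6), np.float64(-0.0), 0), (77, np.float64(0.7), np.float64(-0.0), 0), (74, np.float64(0.7), np.float64(-0.2), 0)] 
  small lean: [(29, np.float64(0.0), np.float64(-0.0), 0.1), (29, np.float64(0.0), np.float64(-0.1), 0.1), (31, np.float64(0.0), np.float64(0.1), 0.1), (29, np.float64(0.0), np.float64(-0.2), 0.1), (32, np.float64(0.0), np.float64(0.2), 0.1), (27, np.float64(0.0), np.float64(-0.3), 0.1)]
```

Run:
```python
from h import *
Y=-np.pi/2+PY
t=lambda x,y,z,s=0:tool(pw(x,y,z),Y,side=s)
print([(round(th,2),round(az,2),round(clear(*tool(pw(55,-24,22+11*np.sin(th)),az,back=th,az=az)))) for th in(0,.1,.2,.3) for az in(.09,.25,.41)])
print("push",[clear(*t(64,y,23)) for y in(-66,-51)],clear(*t(64,-66,110)))
env.movep(*t(64,-66,120)); env.clamp(20)
hit=env.move_straight(*t(64,-66,23),feed=80,guard=10); print(hit,env.current_wrist_force())
if not hit:
    env.move_straight(*t(64,-51,23),feed=60); print(env.current_wrist_force())
    env.move_straight(*t(64,-54,23),feed=60)
env.move_straight(*t(64,-60,110),feed=200)
env.movep(*t(-18,2,250,.22)); env.ungrasp()
w=snap("wrist","w4"); print(env.current_clock())
for n,b,z in(("B",(205,70,272,150),27),("A",(215,152,275,210),27)):
    c,s,a=cass(w,b,95,z); print(n,c.round(1),np.round(s,1),toP(c).round(1),(a-PY).round(3))
```

```text
[(0, 0.09, -32), (0, 0.25, -32), (0, 0.41, -32), (0.1, 0.09, -28), (0.1, 0.25, -21), (0.1, 0.41, -14), (0.2, 0.09, -21), (0.2, 0.25, -4), (0.2, 0.41, 12), (0.3, 0.09, -10), (0.3, 0.25, 18), (0.3, 0.41, 30)]
push [np.float64(17.079231324388772), np.float64(0.3333706961250371)] 48.055787907698644
False [-0.36056033 -0.99211603 -0.41020163]
[ 0.3372501   0.24531015 -0.05604154]
17.7667
B [ 592.9 -290.2] [28.2 40.2] [[ 51.7 -25. ]] 0.401
A [ 585.8 -232. ] [30.4 39.6] [[49.8 33.7]] -0.1
```

B now sits at (51.7,-25) in the printer frame. I'll grasp it with a lean of 0.3 about the closing axis and place it in the tote at the same lean.

```bash
cat >> h.py <<'E'
TO=np.array([437.5,-290.]); TY=.097
def tw(x,y,z):
    c,s=np.cos(TY),np.sin(TY); return np.array([TO[0]+c*x-s*y,TO[1]+s*x+c*y,z])
def pick(xy,az,th,zt,zup=140):
    """xy,az world"""
    P=lambda z:tool([*xy,z],az-np.pi,back=th,az=az)
    for z in(zup,zt): print("pick",z,clear(*P(z)),env.solve_ik(*P(z)).round(2))
    env.movep(*P(zup)); hit=env.move_straight(*P(zt),feed=100,guard=12); print(hit,env.current_wrist_force().round(1),env.current_tcp_pos()[2]-P(zt)[0][2])
    if hit: return False
    env.clamp(30); env.sleep(.1); print("gap",env.current_finger_gap()*85,env.current_grasp_force())
    env.move_straight(*P(zt+4),feed=30); env.move_straight(*P(zup),feed=150)
    print("gap",env.current_finger_gap()*85,env.current_grasp_force()); return env.current_grasp_force()>5
def place(xy,th,zp):
    P=lambda z:tool(tw(*xy,z),TY-np.pi,back=th,az=TY)
    print("place",[clear(*P(z)) for z in(110,zp)],env.solve_ik(*P(zp)).round(2))
    env.movep(*P(110)); env.move_straight(*P(zp+14),feed=150)
    hit=env.move_straight(*P(zp-1.5),feed=25,guard=3); print(hit,env.current_tcp_pos()[2]-P(zp)[0][2],env.current_wrist_force().round(1))
    env.ungrasp(); env.move_straight(*P(110),feed=200)
E
python3 - <<'E'
from h import *
w=.49; c=pw(51.7,-25,0)[:2]+3*np.array([-np.sin(w),np.cos(w)])+3*np.array([np.cos(w),np.sin(w)])
ok=pick(c,w,.3,24); s=snap("wrist","w5"); print(ok,env.current_clock())
if ok: place((-28,-36),.3,8.5); print(env.current_clock()); snap("wrist","w6")
E
```

```text
pick 140 49.103722736792136 [-0.29  0.33 -0.18 -0.28 -0.86 -0.64]
pick 24 25.54346216124941 [-0.29  0.46 -0.26 -0.35 -0.66 -0.53]
False [ 5.3 -0.1 -0.9] 0.7217380858222384
gap 26.39005490240063 29.784376323223114
gap 26.370053493047877 29.518452286720276
True 21.975
place [np.float64(82.84683974026095), np.float64(78.06113825757566)] [-0.44  0.31 -0.59 -0.37 -0.43 -0.72]
True -0.5316767862541951 [0.  0.6 5. ]
25.325
```

View pics/w6.png

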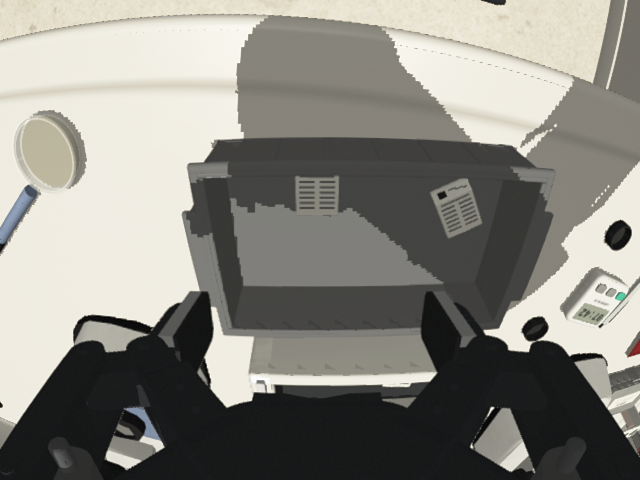

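Run:
```python
from h import *
Y=-np.pi/2+PY
print([(th,y,az,round(clear(*tool(pw(55,y,20.5+11*np.sin(th)),az,back=th,az=az)))) for th in(.2,.3,.4) for y in(-5,10,22) for az in(.09,.25,.4)])
for s in(.15,.2,.25,.3): print("push",s,[clear(*tool(pw(53,y,24.5),Y,side=s)) for y in(65,63,40,20)])
```

```text
[(0.2, -5, 0.09, -42), (0.2, -5, 0.25, -25), (0.2, -5, 0.4, -10), (0.2, 10, 0.09, -56), (0.2, 10, 0.25, -40), (0.2, 10, 0.4, -25), (0.2, 22, 0.09, -58), (0.2, 22, 0.25, -49), (0.2, 22, 0.4, -36), (0.3, -5, 0.09, -32), (0.3, -5, 0.25, -4), (0.3, -5, 0.4, 20), (0.3, 10, 0.09, -49), (0.3, 10, 0.25, -20), (0.3, 10, 0.4, 4), (0.3, 22, 0.09, -56), (0.3, 22, 0.25, -32), (0.3, 22, 0.4, -8), (0.4, -5, 0.09, -14), (0.4, -5, 0.25, 28), (0.4, -5, 0.4, 37), (0.4, 10, 0.09, -32), (0.4, 10, 0.25, 10), (0.4, 10, 0.4, 42), (0.4, 22, 0.09, -45), (0.4, 22, 0.25, -3), (0.4, 22, 0.4, 29)]
push 0.15 [np.float64(-29.83075242692865), np.float64(-28.90269359248027), np.float64(-15.523102572002635), np.float64(2.18881441141486)]
push 0.2 [np.float64(-10.944112056189077), np.float64(-9.636673914647531), np.float64(8.912383008230194), np.float64(28.010809634956203)]
push 0.25 [np.float64(10.982767019614158), np.float64(12.653656446287883), np.float64(33.537953745470276), np.float64(30.657874358225115)]
push 0.3 [np.float64(34.027338717350304), np.float64(35.857152420784516), np.float64(33.11549829315946), np.float64(14.554928949836949)]
```

B lies flat in the tote at (318,195), and the old cassette at (457,207) is undisturbed. Next I push A towards the pit's middle.

Run:
```python
from h import *
Y=-np.pi/2+PY+.16
t=lambda x,y,z,s=.28:tool(pw(x,y,z),Y,side=s)
print([clear(*t(50,y,z)) for y,z in((64.5,110),(64.5,24.5),(17,24.5))])
env.movep(*t(50,64.5,100)); env.clamp(20)
hit=env.move_straight(*t(50,64.5,24.8),feed=110,guard=10); print(hit,env.current_wrist_force())
if not hit:
    env.move_straight(*t(50,17,24.8),feed=80); print(env.current_wrist_force())
    env.move_straight(*t(50,19,24.8),feed=60)
env.move_straight(*t(50,24,100),feed=220)
env.movep(*tool(pw(-18,2,250),Y-.16,side=.22))
w=snap("wrist","w7"); print(env.current_clock())
c,s,a=cass(w,(205,90,272,210),95,27); print(c.round(1),np.round(s,1),toP(c).round(1),a.round(3))
```

```text
[np.float64(80.58305979501276), np.float64(23.96271234216961), np.float64(17.00129639336093)]
False [-0.29587802  0.03694836  0.23063315]
[ 0.87208861 -0.25222168 -0.09711942]
30.525
[ 594.1 -275.7] [28.6 40.5] [[ 54.2 -10.6]] 0.3
```

Run:
```python
from h import *
env.ungrasp()
w=.30; c=np.array([594.1,-275.7])+4*np.array([np.cos(w),np.sin(w)])
ok=pick(c,w,.4,24.5); print(ok,env.current_clock())
if ok: place((28,-20),.4,9); print(env.current_clock()); snap("wrist","w8")
```

```text
pick 140 65.97681090092618 [-0.27  0.28 -0.27 -0.33 -0.71 -0.78]
pick 24.5 43.448321291823206 [-0.29  0.43 -0.33 -0.45 -0.52 -0.62]
False [ 0.7 -0.6  0.1] 0.7787993869979175
gap 26.399105418487242 29.529131054878235
gap 26.252919903272147 29.50273633003235
True 35.575
place [np.float64(76.95643006260323), np.float64(70.1200563864314)] [-0.41  0.33 -0.54 -0.51 -0.39 -0.62]
True -0.19007858295714186 [-1.5  2.2  4.6]
38.75
```

View pics/w8.png

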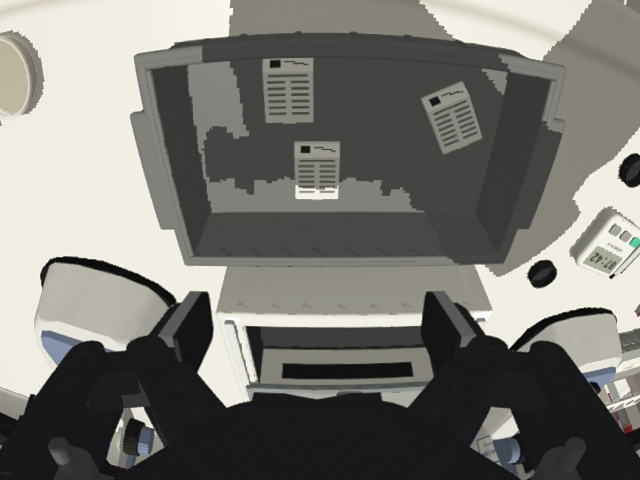

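All three cassettes lie flat and apart in the tote, at (288,90), (317,170) and (452,117). Last step is shutting the cover.

Run:
```python
from h import *
Y=-np.pi/2+PY
g=lambda x,z:tool(pw(x,0,z),Y,side=.22)
env.movep(*g(101,140)); print(env.move_straight(*g(101,76),feed=120,guard=12))
env.clamp(30); print(env.current_finger_gap()*85,env.current_wrist_force(),env.current_clock())
F0=env.current_wrist_force()[0]
hit=env.move_straight(*g(3,76),feed=75,guard=20)
print(hit,toP(env.current_tcp_pos()),toP(g(101,76)[0]),env.current_wrist_force())
env.ungrasp(); env.move_straight(*g(12,150),feed=200)
env.movep(*g(-30,250)); w=snap("wrist","w9"); print(env.current_clock(),env.current_wrist_force())
```

```text
False
17.004468647818825 [ 1.31595544 -0.18773367  4.27749078] 41.2417
True [[ 14.13715043 -37.44164543]] [[101.         -37.84101664]] [2.81536489 2.04724837 0.04021231]
44.0667 [ 0.27611053 -0.08723791 -0.88459257]
```

View pics/w9.png

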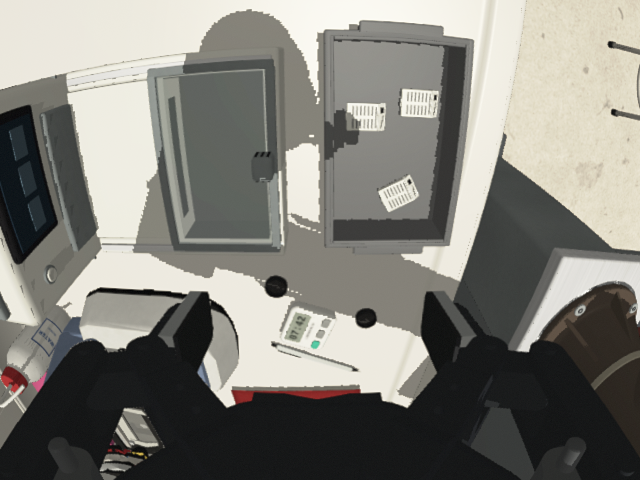

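The cover looks shut, with the grip at (263,166). I'll give the grip a push from behind to be sure, since there is time.

Run:
```python
from h import *
Y=-np.pi/2+PY
g=lambda x,z:tool(pw(x,0,z),Y,side=.22)
env.movep(*g(52,115)); env.clamp(20)
print(env.move_straight(*g(52,77),feed=100,guard=12))
hit=env.move_straight(*g(14,77),feed=50,guard=22); print(hit,toP(env.current_tcp_pos()),env.current_wrist_force())
env.move_straight(*g(40,77),feed=150)
env.move_straight(*g(45,150),feed=200); print(env.current_clock(),env.current_wrist_force())
w=snap("wrist","w10")
```

```text
False
True [[ 34.53168614 -37.91376933]] [4.18869617 1.00934124 1.13425307]
47.3 [-0.12062313  0.27037439 -0.3476014 ]
```

```bash
python3 -c "
from workcell import env
print(env.close_job())"
```

```text
the job is handed in; nothing more can be done
None
```

I handed the job in at about 47 s of the 54 s allowed. All three cassettes lay flat and apart, labels up, in the tote in the last pictures. The cover is pushed back against its shut stop, though I judged that from where the arm stopped, not from a joint reading. The verdict itself was not shown to me.

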